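Level the evidence stage and keep it pressed on its foot

ROBOT

A 6-joint arm with a two-finger parallel gripper is mounted at the origin on the work surface. World frame = base frame: x ahead of the robot, y to its left, z up, the work surface at z = 0. Lengths are in m, angles in degrees, forces in N, time in s.
With the tool pointing down it reaches from about 0.275 to 1 m from the base axis. Payload 8.4 kg.
Tool frame: the origin (TCP) lies on the centre line of the jaws, within the pads' length; the fingertips stand 11 mm ahead of it and the grasp point (between the pads) lies 8 mm behind it (nose_length is the distance from the TCP to the fingertips, in m); x points along the fingers, y is the direction in which the jaws open and shut, and the axes are right-handed (so a half turn about x gives the same grasp; the last joint's range is limited). The gripper opens to 85 mm and grips with 20 to 120 N. Pads are 22 mm wide; open, the fingers measure 114 mm over their backs; the gripper's body (76 mm by 85 mm) begins 54 mm behind the grasp point. The pads swing forward as they close: fully open they stand 13 mm farther back than shut.
Start: joints at [-68.148, 20.225, 93.587, -0, 66.188, -0.138], TCP at [0.234, -0.58, 0.242] pointing down, gripper open.
Joint ranges: [-150.9, 150.9], [-52.94, 120.26], [3.33, 152.33], [-74.26, 254.26], [0, 154.13], [-172.89, 172.89]. Speed limits (degrees/s): [127.2, 127.2, 159.86, 180, 180, 180].

INTERFACE

Orientations are given as a 3x3 rotation matrix whose columns are the frame's x, y, z axes.
In Python, from plant import * gives the robot as it stands. The module is installed in compiled form; this text tells all that it offers.
- The arm moves only by the tool servo_tool, never from a script. Its argument "deltas" is a list that holds one entry, the list of rows, each a list of 7 numbers: the shift along the world's x, y, z in m, then the turn, a rotation vector about the world's x, y, z in rad, then the gripper's target within -1 to 1 (shut at 1, half-way at 0, fully open at -1). A call has 1 to 20 rows; each row shifts and turns the commanded pose from where the row before left it; what a row does not reach is not made up. A row lasts 1/8 s, in which the tool goes at most 62.5 mm and 10.7 degrees, less where a joint would pass 70% of its speed; a pose out of reach is approached as far as the arm can. A call is refused whole if a number of a shift passes 0.0625 or a number of a turn 0.188, either way. A call with a gripper value outside its range is refused whole. The fingers move at their own pace and stop on an object; the grip force is fixed at half the most. Time passes only in rows, so rows that do not move let the fingers close. It gives the time, the measured TCP pose, the force and the opening at its end, in the units of the state.
- get_state(): the state, without advancing time (a new reading comes with each control period).
- camera(name): name is "scene" or "top" or "wrist"; returns a dict with "frame" (420x560x3 uint8, red, green, blue), "fx", "fy", "cx", "cy" (pixels), "extrinsics" (4x4, takes a point from camera to world coordinates). Camera axes: x right, y up, looking along -z (the intrinsics and any distortion apply to the point x, -y, -z); pixel columns grow to the right and rows downward; lengths in m; the calibration is good to about 2 mm. A picture is of the moment at which its call begins. There is no depth.
- hand_in(): hands the job in, once; it reports no verdict.
The state is a dict: "t": time; "joints": joint angles; "qd": joint speeds; "joint_torque": joint torques, N m; "tool_pos": TCP position; "tcp_rot": TCP orientation; "wrist_force": force on the tool from outside, world axes, zero at the start; "ft_torque": the same for the moment, N m; "grip_width": opening from 0.0 (shut) to 1.0 (fully open).
Only numpy, scipy, OpenCV 4.12 (cv2) and the standard library are available. Lean on these libraries where they do the work, as an engineer would, in place of code of your own. Each camera call takes 0.05 s, during which the arm holds its last target.

TASK

Get the sprung examination stage level: lay the spirit level, vial up, down in the shallow pocket on the stage and let go of it, then take the round foot knob, press it down so that the screw foot stands on the pad below, and turn the knob until the bubble stays between the two lines while pressed. Finish while holding: keep hold of the knob, still pressing it down with the bubble centred, and do not let go. Leave the other things on the table where they are.

Things in the scene. Friction and masses are not known exactly. Their poses are not given: they have to be found in the camera images.
- level: Loose aluminium bar 120 x 30 x 26 mm (its x, y, z), 0.13 to 0.21 kg, with a greenish vial and a white bubble in the middle of its top, flush. Origin: centre of its underside; x along the bar, z out of the vial side. Starts on the table vial up. Grip it across its 30 mm sides; either end may point either way in the pocket
- bubble (a joint): Offset of the bubble from the vial's middle, m, towards the level's own +x; stops at -0.014 and 0.014. It runs to the higher end, 0.5 mm per mrad of slope along the bar, with a lag of 0.3 s. Two black lines lie 9 mm either side of the middle and the bubble is 12 mm long: between the lines means within 0.003 of 0
- pocket (a point): Centre of the pocket's floor, on the top of the stage, a grey plate 170 x 265 x 10 mm over a fixed dark base, top 60 mm above the table when level. Axes: z up from the plate, y from the hinged edge to the knob, x along the hinge. Inside 36 (x) x 126 mm (y); black rim 5 mm thick, 7 mm high at ends and corners, open for 74 mm at the middle of each long side
- stage (a joint): Slope of the hinged stage, rad: 0 level, positive with the knob side high, 0.034 at its upper stop, where its spring holds it (bubble then against its stop) unless it is pressed down at the knob. The hinge line is 80 mm from the pocket's centre towards -y, 50 mm above the table
- knob_grip (a point): On the knob's axis, half way up it: black knurled round knob, 40 mm in diameter, 26 mm high, underside 12 mm above the plate, on a 20 mm neck, 135 mm from the pocket's centre towards the stage's +y and 215 mm from the hinge. It turns against 0.1 N m, pressed or not, and keeps its height above the plate. Pressing it to the pad takes about 7 N; 10 to 20 N holds it firmly
- foot_tip (a point): Lowest point of the steel screw foot, 12 mm thick, below the knob. Turning the knob clockwise seen from above lengthens it 3.5 mm per rad: the pressed stage then slopes 16 mrad higher at the knob side (8 mm of bubble). The start needs 0.7 to 1.5 rad clockwise, possible in one grasp; stops lie 2 rad short of and 1.2 rad past level
- foot_pad (a point): Top centre of the fixed steel pad under the foot, 32 mm in diameter, 16 mm above the table; z up. Pressed down, the foot stands on it with foot_tip here. The knob sinks 9 to 13 mm to get there at the start, about 7 mm once set right
- torch: Bystander: black torch, 125 mm long, lying on its side; origin under its middle
- scissors: Bystander: scissors lying flat, about 175 mm long; origin at the pivot
- cast_long: Bystander: plaster strip 240 x 60 x 16 mm; origin centre of underside
- cast_pale: Bystander: pale strip 200 x 55 x 16 mm; origin centre of underside
- cast_short: Bystander: grey strip 120 x 60 x 16 mm; origin centre of underside
- tape: Bystander: roll of paper tape lying flat, 64 mm across, 18 mm high; origin centre of underside
- jar: Bystander: black jar, 60 mm across, 80 mm high; origin centre of underside
- tray: Bystander: white tray of packets 160 x 220 x 35 mm; origin centre of underside
Things that resemble listed ones, but are neither listed nor needed, are in the scene too. Several things have the shape of the level; the one meant has the colours described above.

How it is judged (in metres and radians):
On the way:
1. the spirit level lies in the pocket, vial up, let go (x of level in the frame of pocket between -0.006 and 0.006 m and y of level in the frame of pocket between -0.006 and 0.006 m and z of level in the frame of pocket between -0.003 and 0.003 m and angle between the x axis of level and the y axis of pocket, either way round below 0.12 rad and angle between level's own z axis and vertical below 0.15 rad and contact force between the fingers and level below 0.3 N), for 0.2 s.
At the end, for the whole second after the job is handed in: Held through the last second: level in the pocket, vial up (within 6 mm, 0.12 rad, underside within 3 mm of the floor), not touched by the fingers; bubble within 3 mm of the middle; foot tip within 1.5 mm of the pad; fingers on the knob with over 3 N (all of step 1 and value of joint bubble between -0.003 and 0.003 m and z of foot_tip in the frame of foot_pad below 0.0015 m and contact force between the fingers and knob above 3 N); the arm keeps its last pose, push and grip.
It fails at once if another thing on the table is moved by more than 30 mm (distance of any of torch, scissors, cast_long, cast_pale, cast_short, tape, jar, tray from where it was at the start of the episode above 0.03 m).
It also fails if it takes over 61 s, if anything falls off the work surface, if the arm or the gripper's body presses on something with over 40 N, if the wrist force passes 120 N, or if a joint passes its speed limit or range.

## Working session

There is one attempt and no reset: what is moved stays moved. The work goes in short steps, Python scripts to look and compute and a tool call to move; the robot and the scene stay as the last step left them, time stands still between calls to the robot, and variables do not carry over. Pictures are saved under pics/ and viewed, and the job is handed in when it is done.

Besides the shell and the picture viewer there is one more tool, called after "Emit:" in YAML: its name, and indented under it one key for each argument. servo_tool: Moves the arm, as the interface text tells. Its arguments: {"type":"object","properties":{"deltas":{"type":"array"}},"required":["deltas"]}

```bash
mkdir -p pics; cat > h.py <<'E'
from plant import *
import numpy as np, cv2
def snap(name,fn,crop=None,scale=1):
    c=camera(name); f=c["frame"]
    np.savez('pics/%s.npz'%fn,**{k:c[k] for k in ["frame","fx","fy","cx","cy","extrinsics"]})
    save(f,fn,crop,scale); return c
def save(f,fn,crop=None,scale=1):
    if crop: x0,y0,x1,y1=crop; f=f[y0:y1,x0:x1]
    if scale!=1: f=cv2.resize(f,None,fx=scale,fy=scale,interpolation=cv2.INTER_CUBIC)
    cv2.imwrite('pics/%s.png'%fn,f[:,:,::-1])
def ray(c,u,v):
    E=np.array(c["extrinsics"]); d=np.array([(u-c["cx"])/c["fx"],-(v-c["cy"])/c["fy"],-1.0])
    return E[:3,3],E[:3,:3]@d
def atz(c,u,v,z):
    o,d=ray(c,u,v); return o+d*(z-o[2])/d[2]
def proj(c,p):
    E=np.array(c["extrinsics"]); q=E[:3,:3].T@(np.array(p)-E[:3,3])
    return c["cx"]+c["fx"]*q[0]/-q[2], c["cy"]-c["fy"]*q[1]/-q[2]
def load(fn):
    d=np.load('pics/%s.npz'%fn); return {k:d[k] for k in d}
E
python3 - <<'E'
from h import *
for n in ["scene","top","wrist"]:
    c=snap(n,n+"0"); print(n,c["fx"],c["fy"],c["cx"],c["cy"]);print(np.round(c["extrinsics"],3))
print(get_state())
E
```

```text
scene 442.80600843935605 442.80600843935605 283.05714776642543 206.55009370908732
[[ 0.428 -0.713  0.556  1.233]
 [ 0.904  0.345 -0.253 -0.35 ]
 [-0.012  0.611  0.792  1.146]
 [ 0.     0.     0.     1.   ]]
top 475.38126896272513 475.38126896272513 285.6595692550903 206.69662782547925
[[-0.015  0.997 -0.072  0.399]
 [-1.    -0.017 -0.025 -0.041]
 [-0.026  0.071  0.997  1.534]
 [ 0.     0.     0.     1.   ]]
wrist 313.35949112517255 313.35949112517255 282.6422668306467 207.7588898796448
[[ 0.375  0.888  0.266  0.302]
 [-0.927  0.359  0.106 -0.552]
 [-0.001 -0.286  0.958  0.373]
 [ 0.     0.     0.     1.   ]]
{'t': 0.15, 'joints': array([-6.81486163e+01,  2.02544280e+01,  9.36206486e+01, -8.23714137e-04,
        6.61900710e+01, -1.37870393e-01]), 'qd': array([ 0.02437799, -0.04248537, -0.10490983,  0.12772857, -0.00275547,
        0.07761716]), 'joint_torque': array([ 1.30525299e-03, -6.05637002e+01, -3.42339957e+01,  4.99354235e-05,
        6.08620379e-03,  4.53431528e-05]), 'tool_pos': array([ 0.23387138, -0.57918441,  0.24171247]), 'tcp_rot': array([[-4.35414496e-04,  3.74437834e-01, -9.27251918e-01],
       [ 1.05045055e-03, -9.27251323e-01, -3.74438087e-01],
       [-9.99999353e-01, -1.13706805e-03,  1.04102408e-05]]), 'wrist_force': array([ 0.29989813,  0.21772448, -0.54412193]), 'ft_torque': array([-0.01224692,  0.0511433 ,  0.03888035]), 'grip_width': 0.9981033536786258}
```

View pics/scene0.png

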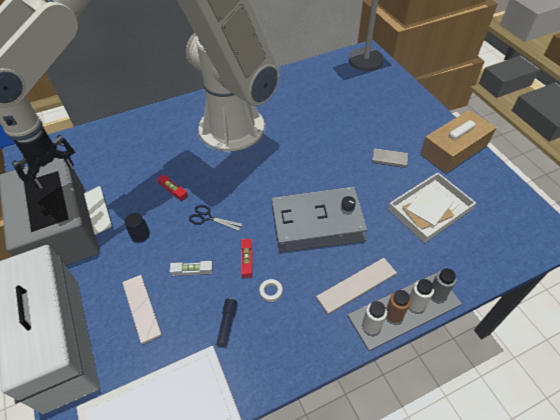

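View pics/top0.png

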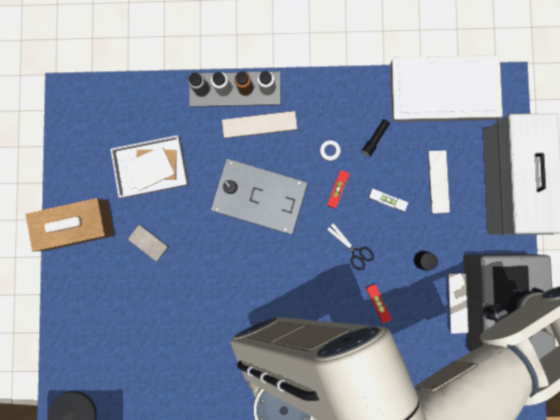

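View pics/wrist0.png

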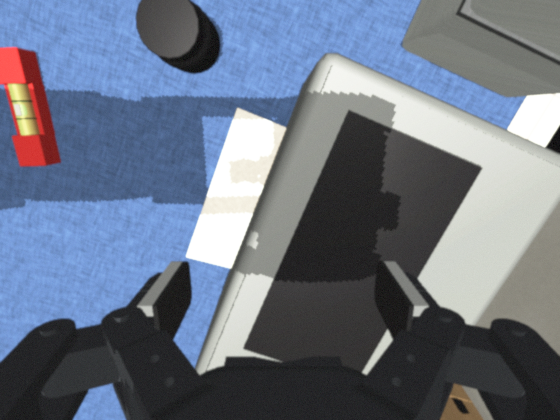

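The level is the silver bar at top (388,200) / scene (191,268); the red ones are decoys. The stage's knob is at top (230,187). I'll enlarge these.

```bash
python3 - <<'E'
from h import *
c=load("top0"); save(c["frame"],"t_stage",(200,150,320,240),6.5)
save(c["frame"],"t_lev",(360,180,420,220),10)
c=load("scene0"); save(c["frame"],"s_stage",(260,175,380,265),6.5); save(c["frame"],"s_lev",(160,250,220,290),10)
E
```

```text
(no output)
```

View pics/t_stage.png

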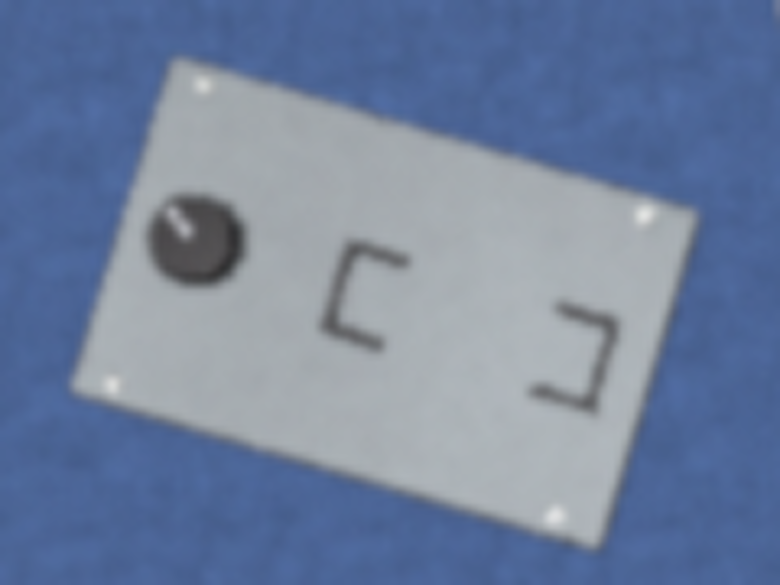

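View pics/t_lev.png

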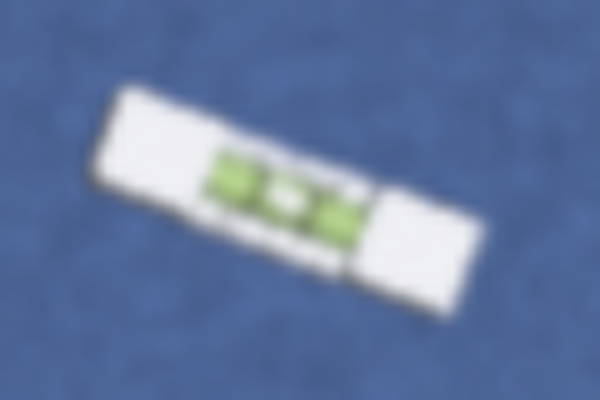

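View pics/s_stage.png

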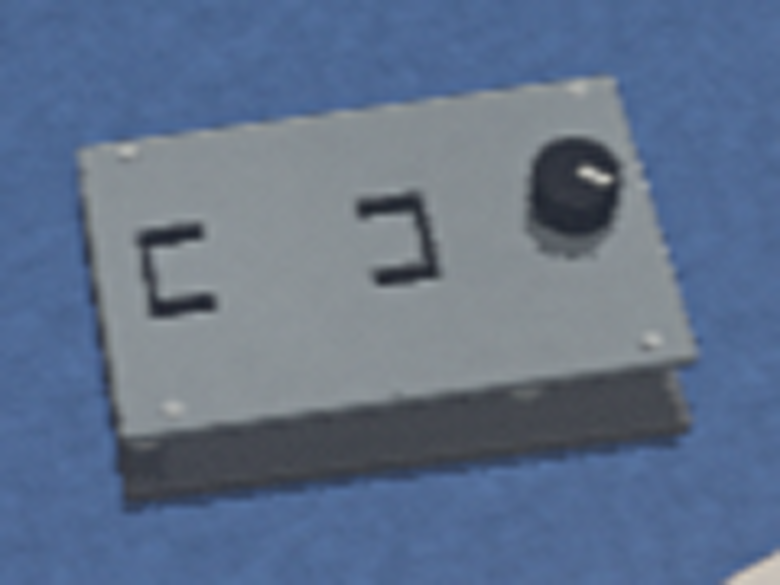

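View pics/s_lev.png

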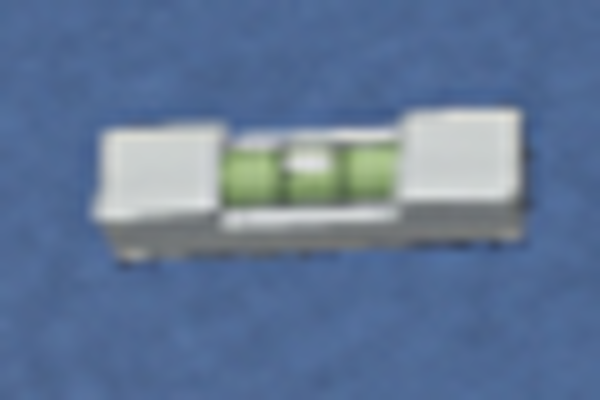

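```bash
python3 - <<'E'
from h import *
c=load("top0"); s=load("scene0")
def T(l,x0,y0,k,zs,cc=c): return np.array([atz(cc,(u+.5)/k-.5+x0,(v+.5)/k-.5+y0,z) for (u,v),z in zip(l,zs)])
L=T([(123,87),(95,172),(485,222),(452,308)],360,180,10,[.026]*4); print("lev",L.round(4),L.mean(0).round(4))
d=(L[2]+L[3]-L[0]-L[1])/2; print(np.linalg.norm(d),np.linalg.norm(L[0]-L[1]),"ang",np.degrees(np.arctan2(d[1],d[0])))
L2=T([(103,130),(97,215),(522,110),(522,200)],160,250,10,[.026]*4,s);print("lev scene",L2.round(4),L2.mean(0).round(4))
P=T([(178,60),(72,388),(697,210),(600,548)],200,150,6.5,[.069,.069,.06,.06]); print("plate",P.round(4)); 
y=(P[0]+P[1]-P[2]-P[3])/2; print(np.linalg.norm(y),np.linalg.norm(P[0]-P[1]),"yang",np.degrees(np.arctan2(y[1],y[0])), P.mean(0))
R=T([(350,240),(322,330),(617,318),(596,408)],200,150,6.5,[.072,.072,.0675,.0675]); print("pocket",R.mean(0),np.linalg.norm(R[0]-R[1]))
y=(R[0]+R[1]-R[2]-R[3])/2; print(np.linalg.norm(y),np.degrees(np.arctan2(y[1],y[0])))
K=T([(195,240)],200,150,6.5,[.105]);print("knob",K)
R2=T([(138,234),(150,315),(420,195),(438,278)],260,175,6.5,[.0675,.0675,.072,.072],s);print("pocket scene",R2.mean(0), np.degrees(np.arctan2(*(R2[2]+R2[3]-R2[0]-R2[1])[[1,0]])))
K=T([(575,180)],260,175,6.5,[.105],s);print("knob sc",K)
for n,p in [('jar',(427,261)),('sc',(350,245)),('torch',(376,138)),('tape',(330,150))]: print(n,atz(c,*p,0.02).round(3))
E
```

```text
lev [[ 0.5616 -0.2778  0.026 ]
 [ 0.5347 -0.2682  0.026 ]
 [ 0.5167 -0.3906  0.026 ]
 [ 0.4896 -0.3793  0.026 ]] [ 0.5257 -0.329   0.026 ]
0.1206428545230919 0.028593720367981676 ang -111.91554927218353
lev scene [[ 0.4899 -0.3788  0.026 ]
 [ 0.5165 -0.3884  0.026 ]
 [ 0.5367 -0.266   0.026 ]
 [ 0.565  -0.2762  0.026 ]] [ 0.527  -0.3273  0.026 ]
plate [[ 0.6575  0.1768  0.069 ]
 [ 0.5005  0.2286  0.069 ]
 [ 0.5816 -0.0712  0.06  ]
 [ 0.4204 -0.0221  0.06  ]]
0.2613848145454204 0.1654049902207741 yang 72.62652311388366 [0.53999896 0.07802648 0.0645    ]
pocket [0.52774897 0.03741623 0.06975   ] 0.04499802283228202
0.13409550377728593 73.02821636644994
knob [[0.56621041 0.16402638 0.105     ]]
pocket scene [0.53028316 0.03743948 0.06975   ] 72.21028693672653
knob sc [[0.57261466 0.16324439 0.105     ]]
jar [ 0.329 -0.445  0.02 ]
sc [ 0.383 -0.205  0.02 ]
torch [ 0.724 -0.297  0.02 ]
tape [ 0.688 -0.148  0.02 ]
```

Emit:
servo_tool:
  deltas:
    - [[0.0243,0.0209,-0.006,0,0,0.067,-1],[0.0243,0.0209,-0.006,0,0,0.067,-1],[0.0243,0.0209,-0.006,0,0,0.067,-1],[0.0243,0.0209,-0.006,0,0,0.067,-1],[0.0243,0.0209,-0.006,0,0,0.067,-1],[0.0243,0.0209,-0.006,0,0,0.067,-1],[0.0243,0.0209,-0.006,0,0,0.067,-1],[0.0243,0.0209,-0.006,0,0,0.067,-1],[0.0243,0.0209,-0.006,0,0,0.067,-1],[0.0243,0.0209,-0.006,0,0,0.067,-1],[0.0243,0.0209,-0.006,0,0,0.067,-1],[0.0243,0.0209,-0.006,0,0,0.067,-1],[0,0,0,0,0,0,-1],[0,0,0,0,0,0,-1]]

```text
t: 1.9
tool_pos: [0.5253, -0.3288, 0.1701]
tcp_rot: [[-0.001, 0.927, -0.374], [0.0, -0.374, -0.927], [-1.0, -0.001, 0.0]]
wrist_force: [0.5, -1.7, 0.7]
grip_width: 0.999
```

```bash
python3 - <<'E'
from h import *
import plant; print([x for x in dir(plant) if x[0]!='_'])
c=snap("wrist","w1"); st=get_state(); print(st['tool_pos'],np.round(st['tcp_rot'],3),st['t'])
for p in [(.526,-.328,.026),(.567,.166,.1),(.529,.0375,.063)]: print(proj(c,p))
E
```

```text
['PlanningError', 'camera', 'get_state', 'hand_in', 'nose_length']
[ 0.52505353 -0.32913736  0.17024134] [[-0.     0.927 -0.375]
 [-0.    -0.375 -0.927]
 [-1.    -0.     0.   ]] 1.95
(np.float64(283.0925152551826), np.float64(196.96613833311233))
(np.float64(-307.01436029640513), np.float64(-1576.2482941683165))
(np.float64(6.425884385682764), np.float64(-465.3147443121377))
```

View pics/w1.png

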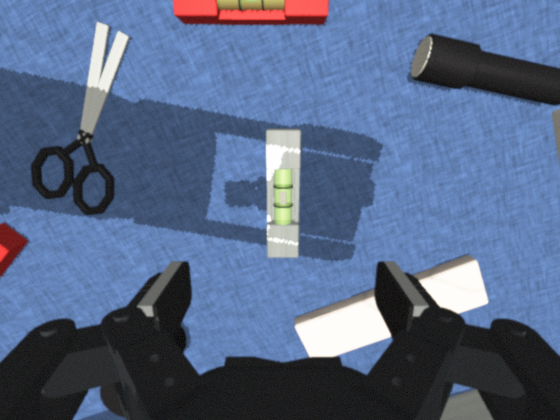

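The level is centred and aligned at (283,196), and both fingers have clear space. Going down to grasp it.

Emit:
servo_tool:
  deltas:
    - [[0.001,0.001,-0.03,0,0,0,-1],[0,0,-0.03,0,0,0,-1],[0,0,-0.03,0,0,0,-1],[0,0,-0.03,0,0,0,-1],[0,0,-0.022,0,0,0,-1],[0,0,-0.01,0,0,0,-1],[0,0,0,0,0,0,-1],[0,0,0,0,0,0,1],[0,0,0,0,0,0,1],[0,0,0,0,0,0,1],[0,0,0,0,0,0,1],[0,0,0,0,0,0,1],[0,0,0,0,0,0,1]]

```text
t: 3.58
tool_pos: [0.5271, -0.328, 0.0191]
tcp_rot: [[0.001, 0.928, -0.374], [-0.001, -0.374, -0.928], [-1.0, 0.001, 0.0]]
wrist_force: [-1.6, 0.6, 6.0]
grip_width: 0.338
```

```bash
python3 - <<'E'
from h import *
c=snap("wrist","w2"); print(get_state()['tool_pos'],get_state()['grip_width'],nose_length if not callable(nose_length) else nose_length())
E
```

```text
[ 0.52706402 -0.32796075  0.01911647] 0.3338462118469951 0.011
```

View pics/w2.png

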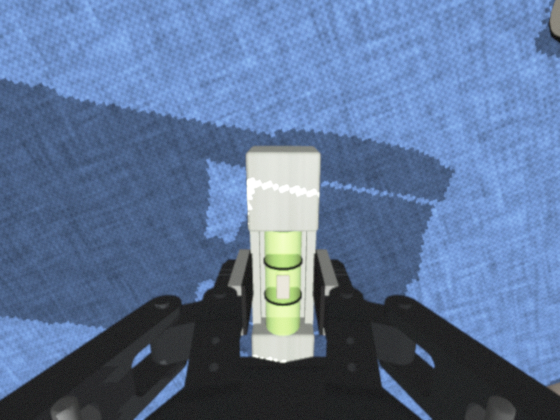

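```bash
python3 - <<'E'
from h import *
c=load("w2")
for v in (261,296): print(atz(c,283,v,.026))
print((atz(c,283,261,.026)+atz(c,283,296,.026))/2, atz(c,283.5,148,.026))
E
```

```text
[ 0.53159558 -0.31710081  0.026     ]
[ 0.52511382 -0.33322143  0.026     ]
[ 0.5283547  -0.32516112  0.026     ] [ 0.54990798 -0.2720807   0.026     ]
```

Emit:
servo_tool:
  deltas:
    - [[0,0,0.03,0,0,0,1],[0,0,0.03,0,0,0,1],[0,0,0.03,0,0,0,1],[0,0.02,0.025,0,0,0,1],[0,0.035,0,0,0,0.008,1],[0,0.035,0,0,0,0.008,1],[0,0.035,0,0,0,0.008,1],[0,0.035,0,0,0,0.008,1],[0,0.035,0,0,0,0.008,1],[0,0.035,0,0,0,0.008,1],[0,0.035,0,0,0,0.008,1],[0,0.035,0,0,0,0.008,1],[0.001,0.035,0,0,0,0.008,1],[0.001,0.0305,0,0,0,0.007,1],[0,0,0,0,0,0,1],[0,0,0,0,0,0,1]]

```text
t: 5.62
tool_pos: [0.5285, 0.0375, 0.1332]
tcp_rot: [[-0.0, 0.954, -0.299], [-0.0, -0.299, -0.954], [-1.0, -0.0, 0.0]]
wrist_force: [-0.9, -1.7, -0.8]
grip_width: 0.335
```

```bash
python3 - <<'E'
from h import *
c=snap("wrist","w3",(80,0,480,300),2); st=get_state(); print(st['tool_pos'],st['tcp_rot'].round(3),st['grip_width'],st['t'],st['wrist_force'])
c=snap("scene","s3",(240,100,400,220),5)
E
```

```text
[0.52846759 0.03721776 0.13322566] [[-0.     0.954 -0.299]
 [-0.    -0.299 -0.954]
 [-1.    -0.     0.   ]] 0.334548799228674 5.675 [ 0.4905436  -0.80385009 -0.84752379]
```

View pics/w3.png

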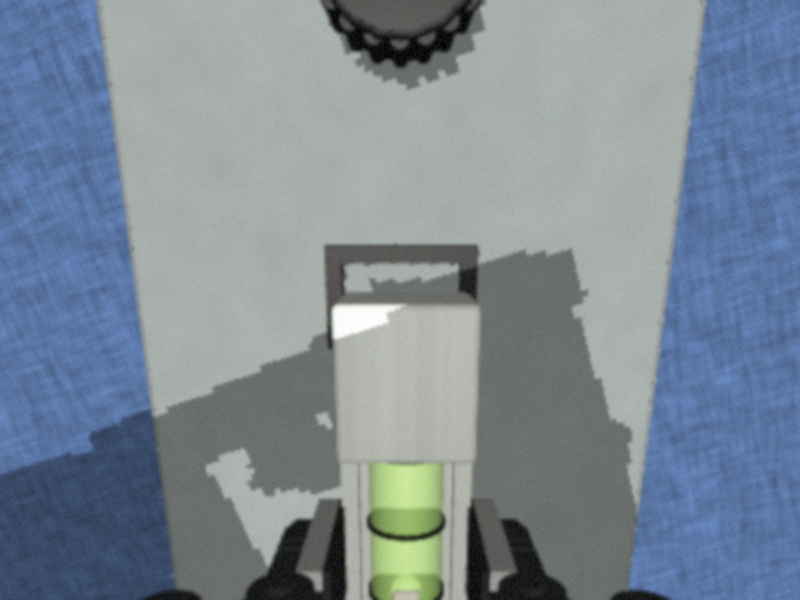

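View pics/s3.png

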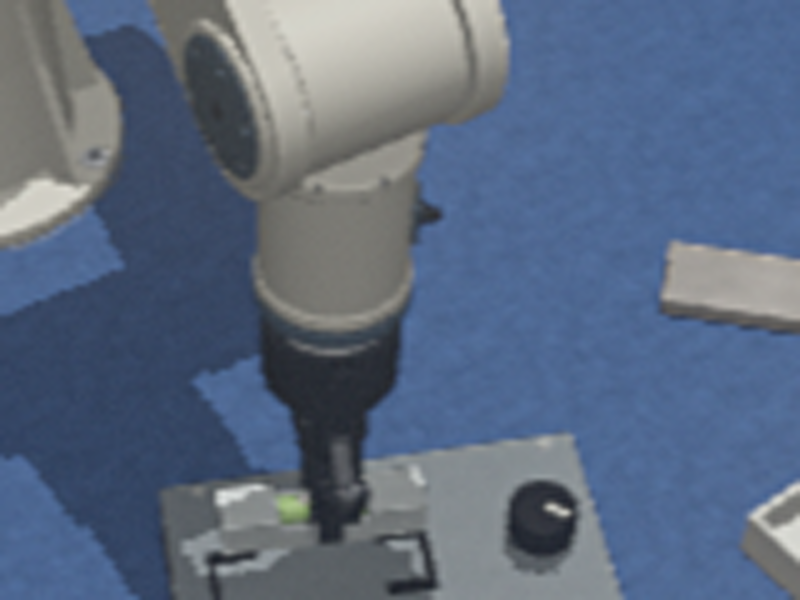

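```bash
python3 - <<'E'
from h import *
c=load("w3")
yv=np.array([.299,.954]);xv=np.array([.954,-.299])
g=lambda u,v,z:(lambda p:(round(float(p@xv),4),round(float(p@yv),4)))(atz(c,u/2+80-.25,v/2-.25,z)[:2])
print("rim",g(325,245,.072),g(478,245,.072))
print("rim inner",g(343,263,.072),g(460,263,.072))
print("lev far",g(333,303,.14),g(480,303,.14), "vial line",g(406,540,.14),g(406,592,.14))
print("plate far edges", g(100,0,.069),g(706,0,.069),g(150,400,.064),g(655,400,.064))
p=get_state()['tool_pos'][:2]; print("tcp",p@xv,p@yv)
E
```

```text
rim (0.469, 0.2622) (0.5143, 0.2622)
rim inner (0.4742, 0.257) (0.5091, 0.2571)
lev far (0.4786, 0.2529) (0.5075, 0.2529) vial line (0.493, 0.2013) (0.493, 0.1883)
plate far edges (0.41, 0.3262) (0.5743, 0.3263) (0.4083, 0.2125) (0.5754, 0.2126)
tcp 0.4931379377021715 0.19337786992501219
```

```bash
python3 - <<'E'
from h import *
c=load("w3"); save(c["frame"],"w3b",(220,130,350,420),2.05*1); save(c["frame"],"w3b",(200,220,370,360),4.5)
E
```

```text
(no output)
```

View pics/w3b.png

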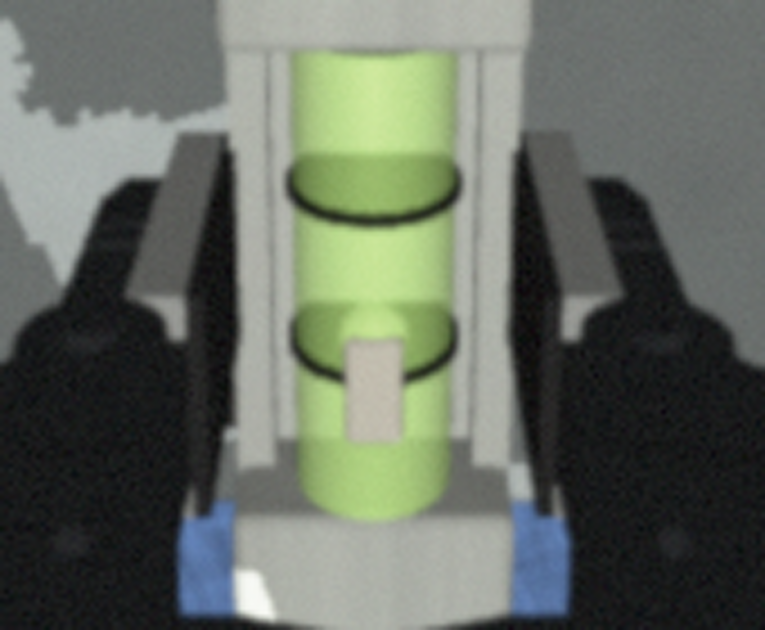

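Emit:
servo_tool:
  deltas:
    - [[-0.0008,0.0016,-0.01,0.024,-0.0075,0,1],[0,0,-0.01,0.024,-0.0075,0,1],[0,0,-0.01,0,0,0,1],[0,0,-0.01,0,0,0,1],[0,0,-0.005,0,0,0,1],[0,0,0,0,0,0,1],[0,0,0,0,0,0,1]]

```text
t: 6.6
tool_pos: [0.5281, 0.0395, 0.0885]
tcp_rot: [[0.015, 0.954, -0.299], [0.048, -0.299, -0.953], [-0.999, 0.0, -0.05]]
wrist_force: [0.8, -0.7, -1.5]
grip_width: 0.337
```

```bash
python3 - <<'E'
from h import *
c=snap("wrist","w4",(120,60,440,420),2); st=get_state(); print(st['tool_pos'],st['tcp_rot'].round(3),st['t'],st['wrist_force'])
yv=np.array([.299,.954]);xv=np.array([.954,-.299]);p=st['tool_pos'][:2]; print("tcp",p@xv,p@yv)
E
```

```text
[0.52813654 0.03946962 0.08858719] [[ 0.016  0.954 -0.299]
 [ 0.048 -0.299 -0.953]
 [-0.999  0.001 -0.05 ]] 6.65 [ 0.21183024 -0.49314809 -1.52040641]
tcp 0.4920408452845934 0.19556684826324724
```

View pics/w4.png

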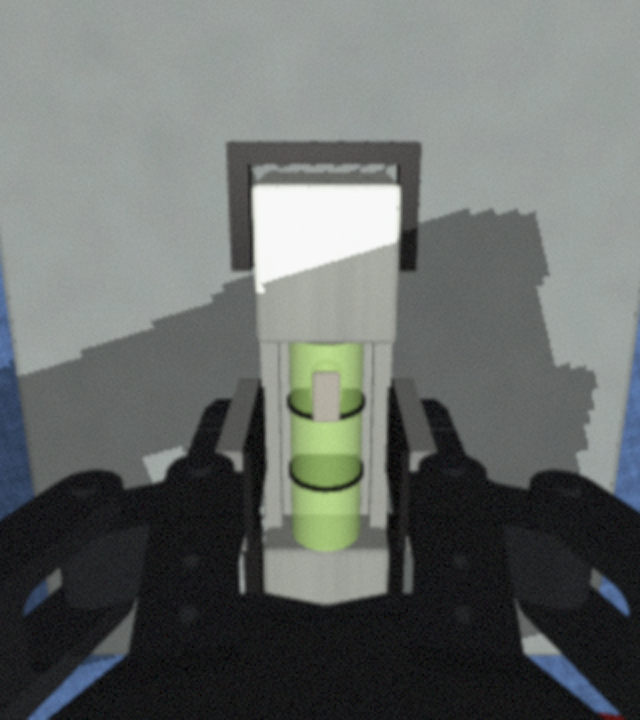

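Emit:
servo_tool:
  deltas:
    - [[-0.0008,-0.0012,-0.002,0,0,0,1],[0,0,-0.003,0,0,0,1],[0,0,0,0,0,0,1],[0,0,0,0,0,0,1]]

```text
t: 7.15
tool_pos: [0.527, 0.0382, 0.0833]
tcp_rot: [[0.015, 0.954, -0.299], [0.048, -0.299, -0.953], [-0.999, -0.0, -0.05]]
wrist_force: [0.2, 1.4, -1.4]
grip_width: 0.335
```

```bash
python3 - <<'E'
from h import *
c=snap("wrist","w5",(200,110,360,230),5); st=get_state(); print(st['tool_pos'],st['t'],st['wrist_force'])
E
```

```text
[0.52708088 0.03817851 0.08329599] 7.2 [ 0.11959666 -0.02970559 -1.8080454 ]
```

View pics/w5.png

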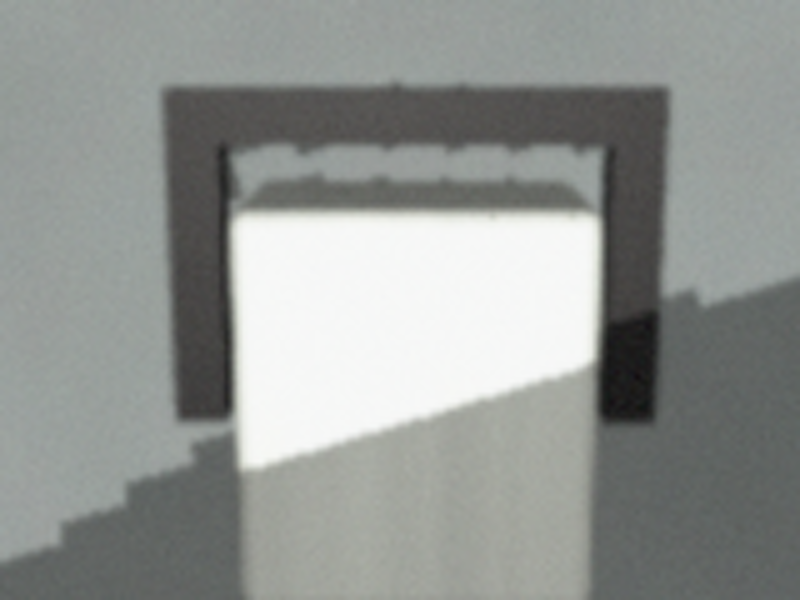

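Emit:
servo_tool:
  deltas:
    - [[0,0,-0.0015,0,0,0,1],[0,0,0,0,0,0,1],[0,0,0,0,0,0,-1],[0,0,0,0,0,0,-1],[0,0,0,0,0,0,-1],[0,0,0,0,0,0,-1],[0,0,0,0,0,0,-1],[0,0,0.01,0,0,0,-1],[0,0,0.03,0,0,0,-1],[0,0,0.03,0,0,0,-1],[0,0,0.025,0,0,0,-1],[0,0,0,0,0,0,-1],[0,0,0,0,0,0,-1]]

```text
t: 8.82
tool_pos: [0.5267, 0.0381, 0.1766]
tcp_rot: [[0.015, 0.954, -0.299], [0.048, -0.299, -0.953], [-0.999, -0.0, -0.05]]
wrist_force: [0.4, -0.4, -0.9]
grip_width: 1.003
```

```bash
python3 - <<'E'
from h import *
c=snap("wrist","w6",(120,0,440,300),2.5); st=get_state(); print(st['tool_pos'],st['t'],st['wrist_force'],st['joints'])
E
```

```text
[0.52642589 0.03815415 0.17612963] 8.875 [-0.19207237  0.18635439 -0.13262574] [  2.27798751  15.62135146 109.72826419   3.36278946  53.79372533
  17.72952943]
```

View pics/w6.png

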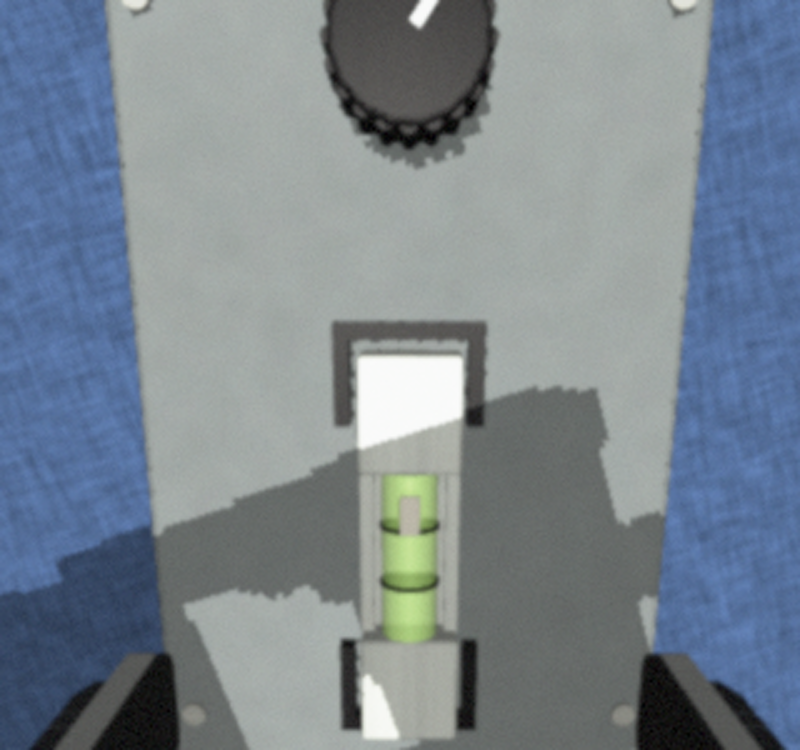

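The level lies in the pocket, with its bubble at the knob end (crop (410,515)). Next I'll turn the wrist over the knob, so that the wrist camera sees the vial once the knob is set.

Emit:
servo_tool:
  deltas:
    - [[0.002,0.006,0,-0.048,0.015,0,-1],[0.002,0.0064,0,0,0,0.183,-1],[0.002,0.0064,0,0,0,0.183,-1],[0.002,0.0064,0,0,0,0.183,-1],[0.002,0.0064,0,0,0,0.183,-1],[0.002,0.0064,0,0,0,0.183,-1],[0.002,0.0064,0,0,0,0.183,-1],[0.002,0.0064,0,0,0,0.183,-1],[0.002,0.0064,0,0,0,0.183,-1],[0.002,0.0064,0,0,0,0.183,-1],[0.002,0.0064,0,0,0,0.183,-1],[0.002,0.0064,0,0,0,0.183,-1],[0.002,0.0064,0,0,0,0.183,-1],[0.002,0.0064,0,0,0,0.183,-1],[0.002,0.0064,0,0,0,0.183,-1],[0.002,0.0064,0,0,0,0.183,-1],[0.002,0.0064,0,0,0,0.183,-1],[0.002,0.0064,0,0,0,0.183,-1],[0.002,0.0064,0,0,0,0.183,-1],[0.002,0.0064,0,0,0,0.183,-1]]

```text
t: 11.38
tool_pos: [0.5664, 0.1658, 0.1754]
tcp_rot: [[-0.002, -0.999, -0.037], [-0.001, -0.037, 0.999], [-1.0, 0.002, -0.001]]
wrist_force: [-0.1, 0.8, -0.6]
grip_width: 0.996
```

Emit:
servo_tool:
  deltas:
    - [[0,0,-0.01,0,0,0,-1],[0,0,-0.01,0,0,0,-1],[0,0,0,0,0,0,-1]]

```text
t: 11.75
tool_pos: [0.5659, 0.1652, 0.1551]
tcp_rot: [[-0.003, -1.0, -0.029], [-0.001, -0.029, 1.0], [-1.0, 0.003, -0.001]]
wrist_force: [0.0, -0.1, -0.6]
grip_width: 1.0
```

```bash
python3 - <<'E'
from h import *
c=snap("wrist","w7"); st=get_state(); print(st['tool_pos'],st['tcp_rot'].round(3),st['t'],st['wrist_force'],st['joints'])
print(proj(c,(.5673,.1662,.105)))
c=snap("scene","s7",(240,150,400,270),5)
E
```

```text
[0.56643722 0.16539385 0.15583375] [[-0.002 -1.    -0.029]
 [-0.001 -0.029  1.   ]
 [-1.     0.002 -0.   ]] 11.8 [0.61408351 0.35967056 0.69554044] [ 1.61325502e+01  2.26446836e+01  1.02252463e+02 -2.02119443e-03
  5.52040744e+01 -1.65554963e+02]
(np.float64(280.2846844685715), np.float64(237.98665377116978))
```

View pics/w7.png

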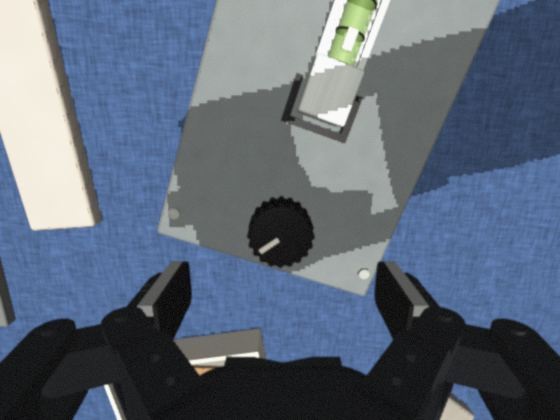

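View pics/s7.png

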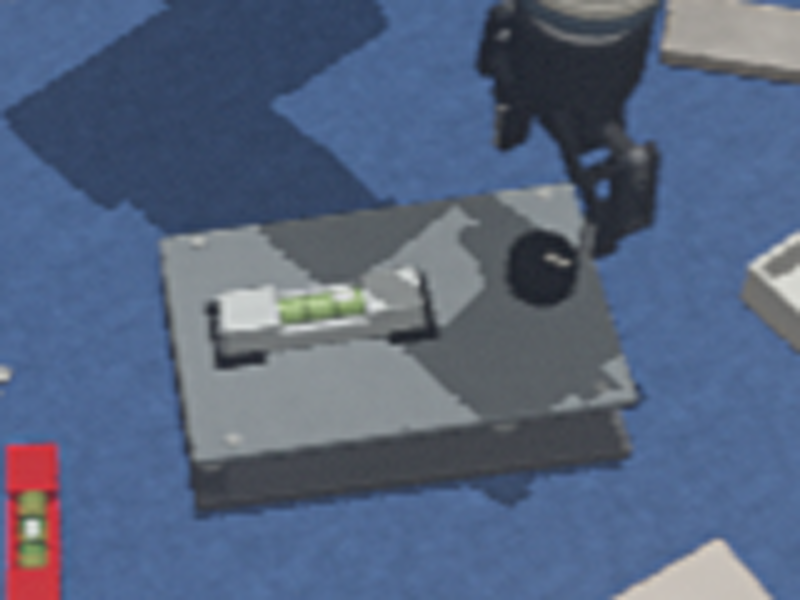

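```bash
python3 - <<'E'
from h import *
c=load("w7"); f=c["frame"].copy()
g=cv2.convertScaleAbs(f,alpha=2.5); save(g,"w7b",(230,180,330,280),6)
for p in [(.5673,.1662,.105),(.5673,.1662,.079)]:
  pts=[proj(c,(p[0]+.02*np.cos(a),p[1]+.02*np.sin(a),p[2])) for a in np.linspace(0,6.28,60)]
  for u,v in pts: cv2.circle(g,(round(u),round(v)),0,(255,0,0) if p[2]>.1 else (0,255,0))
save(g,"w7c",(230,180,330,280),6)
E
```

```text
(no output)
```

View pics/w7c.png

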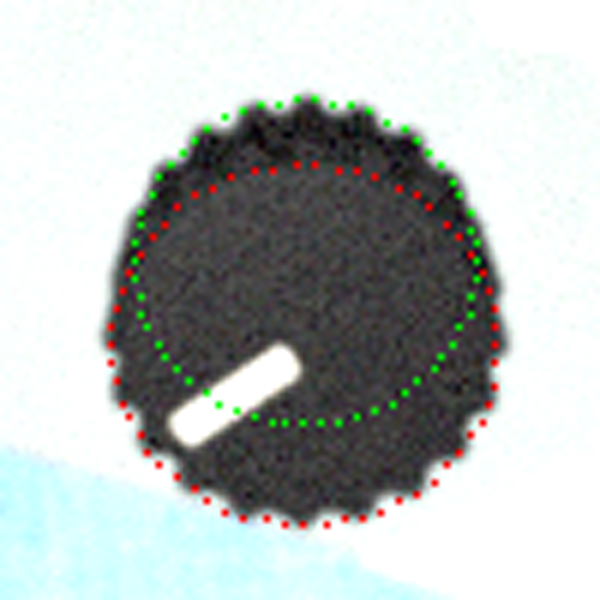

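Emit:
servo_tool:
  deltas:
    - [[0.0008,0.0007,-0.02,0.016,-0.005,0,-1],[0,0,-0.02,0.016,-0.005,0,-1],[0,0,-0.017,0,0,0,-1],[0,0,-0.01,0,0,0,-1],[0,0,-0.005,0,0,0,-1],[0,0,0,0,0,0,-1],[0,0,0,0,0,0,1],[0,0,0,0,0,0,1],[0,0,0,0,0,0,1],[0,0,0,0,0,0,1],[0,0,0,0,0,0,1],[0,0,0,0,0,0,1]]

```text
t: 13.35
tool_pos: [0.5675, 0.1666, 0.0853]
tcp_rot: [[0.01, -0.999, -0.031], [0.032, -0.031, 0.999], [-0.999, -0.011, 0.032]]
wrist_force: [-4.5, 0.6, 5.7]
grip_width: 0.45
```

```bash
python3 - <<'E'
from h import *
c=snap("wrist","w8"); st=get_state(); print(st['tool_pos'],st['tcp_rot'].round(3),st['t'],st['wrist_force'],st['ft_torque'])
c=snap("scene","s8",(250,180,370,270),6.5)
E
```

```text
[0.56747156 0.1665462  0.08526031] [[ 0.01  -0.999 -0.031]
 [ 0.032 -0.031  0.999]
 [-0.999 -0.011  0.032]] 13.4 [-3.90355485  1.14843666  5.554562  ] [0.04231072 0.46372986 0.00466677]
```

View pics/w8.png

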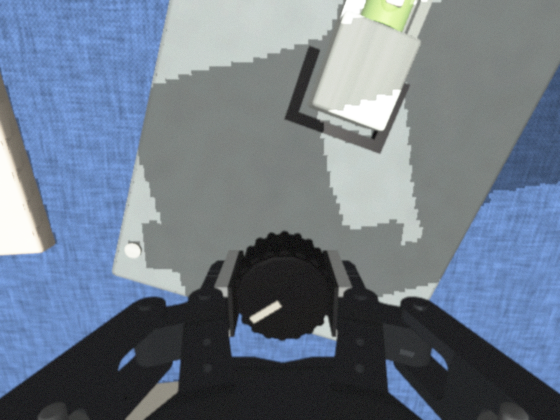

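View pics/s8.png

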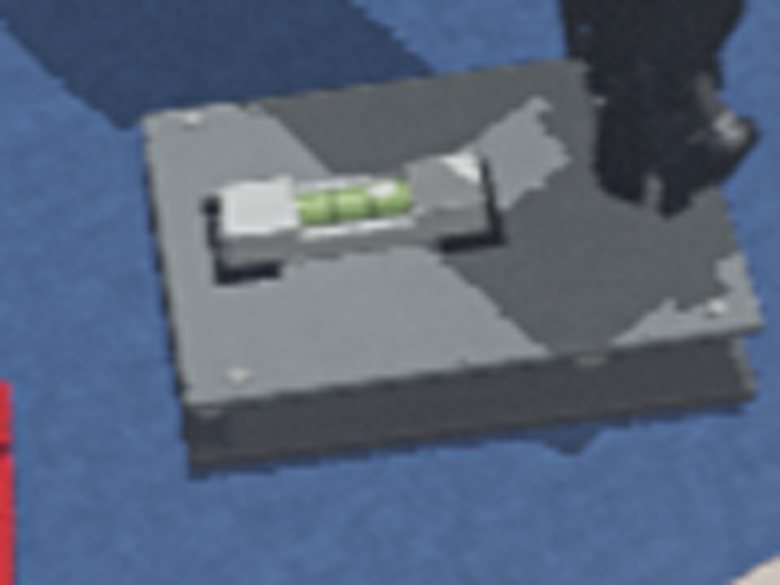

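Emit:
servo_tool:
  deltas:
    - [[0.0001,0.0003,-0.002,-0.0089,0.0028,0,1],[0.0001,0.0003,-0.002,-0.0089,0.0028,0,1],[0.0001,0.0003,-0.002,-0.0089,0.0028,0,1],[0.0001,0.0003,-0.002,-0.0089,0.0028,0,1],[0,0,0,0,0,0,1],[0,0,0,0,0,0,1]]

```text
t: 14.2
tool_pos: [0.5678, 0.1677, 0.0772]
tcp_rot: [[-0.002, -1.0, -0.031], [-0.004, -0.031, 0.999], [-1.0, 0.002, -0.004]]
wrist_force: [-3.8, -0.3, 5.6]
grip_width: 0.452
```

Emit:
servo_tool:
  deltas:
    - [[0.0001,0.0003,-0.002,-0.0089,0.0028,0,1],[0,0,0,0,0,0,1],[0,0,0,0,0,0,1]]

```text
t: 14.58
tool_pos: [0.5679, 0.1679, 0.0752]
tcp_rot: [[-0.005, -0.999, -0.031], [-0.013, -0.031, 0.999], [-1.0, 0.005, -0.013]]
wrist_force: [-3.0, -0.2, 6.3]
grip_width: 0.454
```

Emit:
servo_tool:
  deltas:
    - [[0,0.0002,-0.001,-0.0045,0.0014,0,1],[0,0,0,0,0,0,1],[0,0,0,0,0,0,1]]

```text
t: 14.95
tool_pos: [0.568, 0.168, 0.0746]
tcp_rot: [[-0.006, -0.999, -0.031], [-0.017, -0.031, 0.999], [-1.0, 0.007, -0.017]]
wrist_force: [-3.8, -1.1, 8.8]
grip_width: 0.455
```

Emit:
servo_tool:
  deltas:
    - [[0,0.0002,-0.001,-0.0045,0.0014,0,1],[0,0,0,0,0,0,1],[0,0,0,0,0,0,1]]

```text
t: 15.32
tool_pos: [0.568, 0.1681, 0.0741]
tcp_rot: [[-0.007, -0.999, -0.031], [-0.022, -0.031, 0.999], [-1.0, 0.008, -0.022]]
wrist_force: [-6.2, -2.4, 16.1]
grip_width: 0.451
```

```bash
python3 - <<'E'
from h import *
c=snap("wrist","w9"); st=get_state(); print(st['tool_pos'],st['t'],st['wrist_force'],st['ft_torque'])
c=snap("scene","s9",(285,195,345,235),13)
E
```

```text
[0.56799338 0.16806669 0.07410811] 15.375 [-5.89479865 -2.42012046 15.32978276] [-0.44969991  0.93940812 -0.01541057]
```

View pics/s9.png

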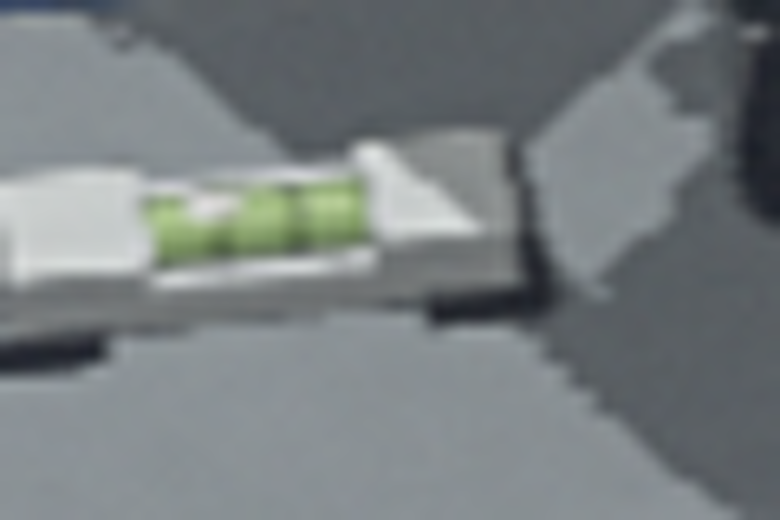

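View pics/w9.png

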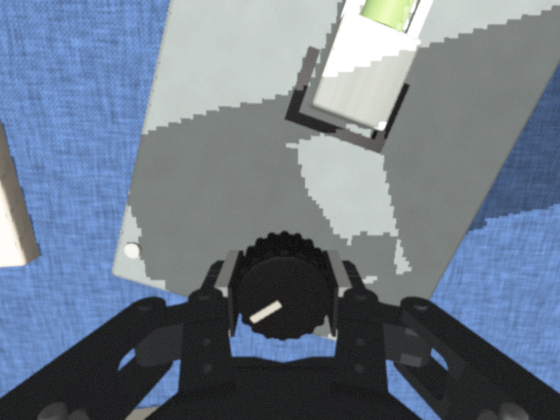

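Emit:
servo_tool:
  deltas:
    - [[0,0,0,0.0105,-0.0033,0,1],[0,0,0,0.0105,-0.0033,0,1],[0,0,0.0003,0,0,-0.1,1],[0,0,0.00035,0,0,-0.1,1],[0,0,0.00035,0,0,-0.1,1],[0,0,0.00035,0,0,-0.1,1],[0,0,0.00035,0,0,-0.1,1],[0,0,0.00035,0,0,-0.1,1],[0,0,0.00035,0,0,-0.1,1],[0,0,0.00035,0,0,-0.1,1],[0,0,0.00035,0,0,-0.1,1],[0,0,0.00035,0,0,-0.1,1],[0,0,0,0,0,0,1],[0,0,0,0,0,0,1]]

```text
t: 17.18
tool_pos: [0.5679, 0.1676, 0.0775]
tcp_rot: [[-0.001, -0.567, 0.824], [-0.001, 0.824, 0.567], [-1.0, -0.0, -0.002]]
wrist_force: [-6.3, -5.1, 16.3]
grip_width: 0.451
```

```bash
python3 - <<'E'
from h import *
c=snap("wrist","w10"); st=get_state(); print(st['tool_pos'],st['tcp_rot'].round(3),st['t'],st['wrist_force'],st['ft_torque'],st['joints'][5])
c=snap("scene","s10",(285,195,345,235),13)
E
```

```text
[0.56796826 0.16763634 0.07757052] [[-0.001 -0.567  0.824]
 [-0.001  0.824  0.567]
 [-1.    -0.    -0.002]] 17.225 [-5.56044525 -4.95293081 15.76174831] [-1.0059111   0.95440951 -0.05180575] -108.14344871227829
```

View pics/s10.png

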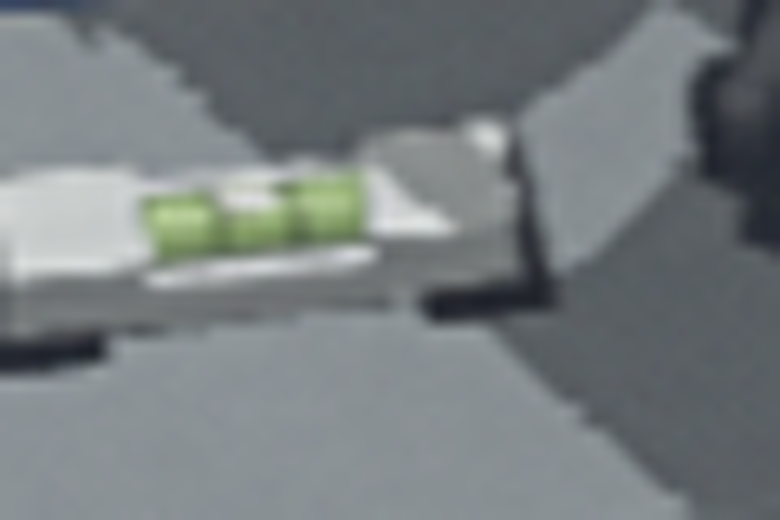

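View pics/w10.png

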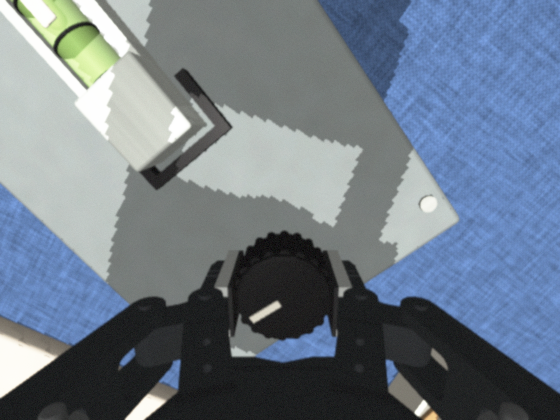

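```bash
python3 - <<'E'
from h import *
c=load("w10"); save(c["frame"],"w10b",(0,0,130,100),6)
E
```

```text
(no output)
```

View pics/w10b.png

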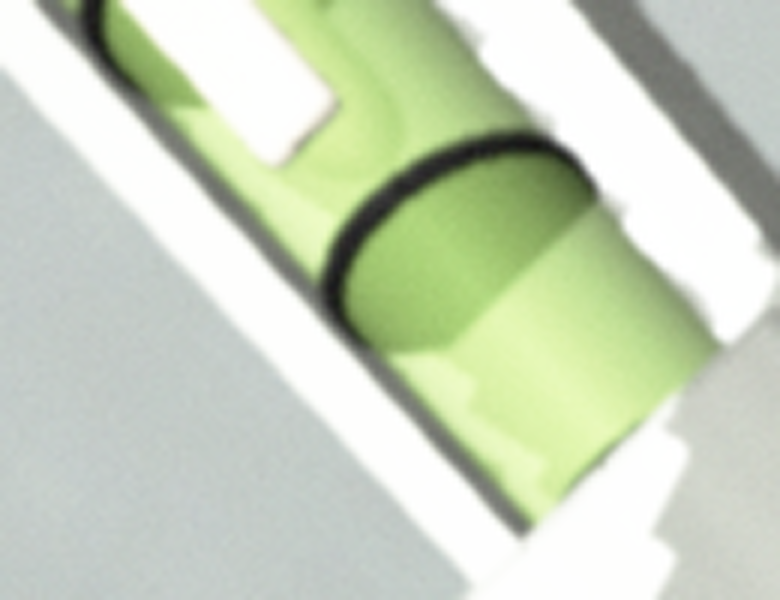

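```bash
python3 - <<'E'
from h import *
c=load("w10"); yv=np.array([.299,.954]);xv=np.array([.954,-.299])
def g(u,v): 
    p=atz(c,(u+.5)/6-.5,(v+.5)/6-.5,.086)[:2]; return p@xv,p@yv
for p in [(305,135),(367,207)]: print(g(*p))
E
```

```text
(np.float64(0.4913313422573855), np.float64(0.19865309101921053))
(np.float64(0.4914008274970422), np.float64(0.2033400710535636))
```

Emit:
servo_tool:
  deltas:
    - [[0,0,0.00035,0,0,-0.1,1],[0,0,0.0003,0,0,-0.1,1],[0,0,0,0,0,0,1],[0,0,0,0,0,0,1],[0,0,0,0,0,0,1],[0,0,0,0,0,0,1],[0,0,0,0,0,0,1],[0,0,0,0,0,0,1],[0,0,0,0,0,0,1],[0,0,0,0,0,0,1]]

```text
t: 18.52
tool_pos: [0.5679, 0.1676, 0.0782]
tcp_rot: [[-0.001, -0.392, 0.92], [-0.001, 0.92, 0.392], [-1.0, -0.001, -0.002]]
wrist_force: [-6.3, -5.5, 17.3]
grip_width: 0.451
```

```bash
python3 - <<'E'
from h import *
c=snap("wrist","w11",(0,0,130,100),6); st=get_state(); print(st['tool_pos'],st['tcp_rot'].round(3),st['t'],st['wrist_force'],st['ft_torque'],st['joints'][5])
c=snap("scene","s11",(285,195,345,235),13)
E
```

```text
[0.56792361 0.16752829 0.07821263] [[-0.001 -0.392  0.92 ]
 [-0.001  0.92   0.392]
 [-1.    -0.001 -0.002]] 18.575 [-6.65451392 -6.09921583 16.11788438] [-1.01742463  0.9831763  -0.07937675] -96.69441560202974
```

View pics/s11.png

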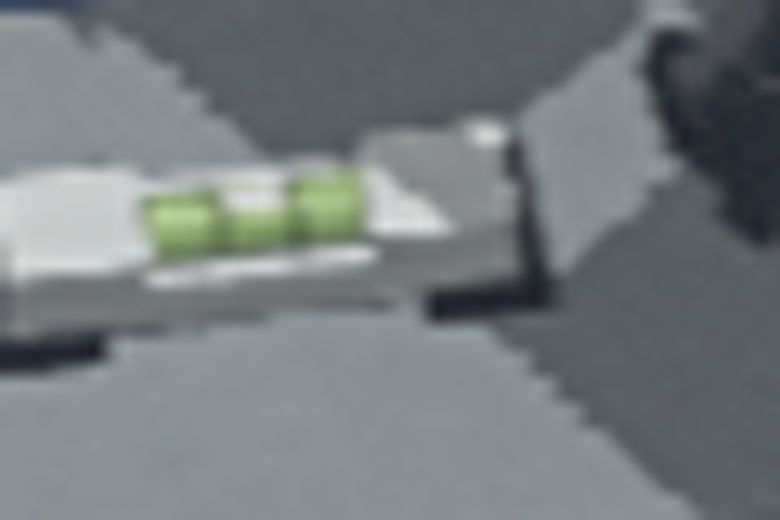

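View pics/w11.png

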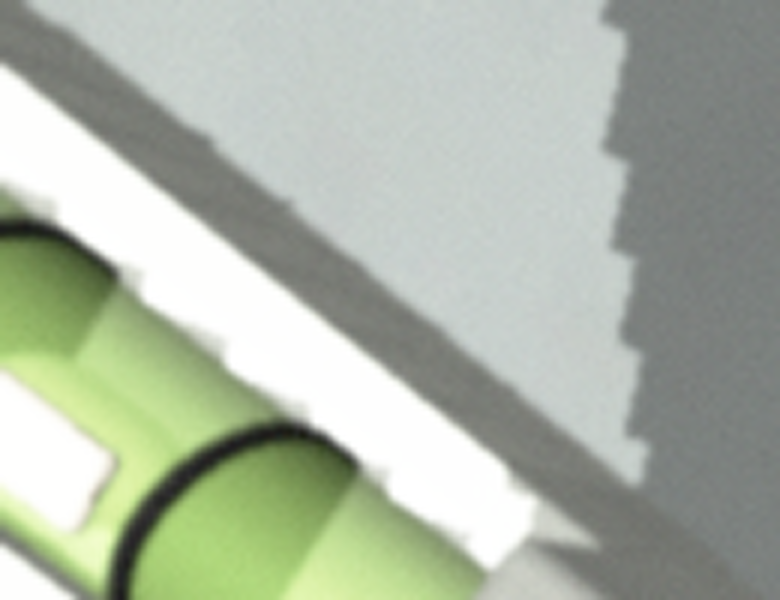

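```bash
python3 - <<'E'
from h import *
c=load("w11"); yv=np.array([.299,.954]);xv=np.array([.954,-.299])
def g(u,v): 
    p=atz(c,(u+.5)/6-.5,(v+.5)/6-.5,.086)[:2]; return p@xv,p@yv
for p in [(95,497),(135,530)]: print(g(*p))
st=get_state();print(st['t'],st['wrist_force'])
E
```

```text
(np.float64(0.4913971918038244), np.float64(0.20061376777132459))
(np.float64(0.4915382195434939), np.float64(0.2033625163184506))
18.625 [-6.57432037 -4.81646045 16.2344622 ]
```

The bubble is about 0.25 mm from the middle and the press is a steady 16 N. Handing in while holding.

```bash
python3 - <<'E'
from h import *
print(hand_in()); st=get_state(); print(st['t'],st['wrist_force'],st['grip_width'])
E
```

```text
the job is handed in; nothing more can be done
None
the job is handed in; nothing more can be done
```

I laid the level in the pocket, vial up, and let go of it. I then gripped the knob, pressed the foot onto the pad and turned the knob about 1.2 rad clockwise. I handed the job in while still holding and pressing it; the hand-in gives no verdict.

Last checks before handing in:
- **Bubble:** about 0.25 mm from the middle in the wrist picture. It also sits centrally between the lines in the scene picture.
- **Press:** a steady force of about 16 N with the grip closed. On the way down the force had climbed to about 15 N at the pad. I inferred contact with the pad from this, because I could not see the foot.
- **Level:** the pictures show it in the pocket, clear of the fingers.
- **Time:** about 18.6 s of the 61 s.

One reading disagreed: before turning, the scene picture suggested the bubble was 11 to 13 mm off. The knob's sink suggested about 9 mm. The 1.2 rad that was actually needed fits the sink estimate better.

I did not take a separate picture at the end to check that the other things stayed put. No move went near them at table height.

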